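Shut and lock the light table's driver box

TASK

Close up the grey driver box of the light table using only a fingertip: push its blue sliding cover fully shut, then set a fingertip in the slot of the orange quarter-turn fastener on the cover and turn it clockwise as far as it goes, so that the cover is locked. Do not pick anything up, and leave the ink jar, the ink tin and the brass weight where they stand.

Things in the scene. Friction and masses are not known exactly. Their poses are not given: they have to be found in the camera images.
- driver_box: Fixed grey steel box, 300 mm (its x) by 400 (its y) by 60 high; origin at the centre of its underside, z up. Its deck is 60 mm above the table. The blue cover slides on the deck along the box's y between two steel rails 6 mm high and shuts a square opening. A dark steel keeper block, 24 x 24 mm and 16 mm above the deck, stands at box x +96, y +57 mm.
- cover (a joint): How far the blue sliding cover is open, in m: 0 is fully shut (against its end stop), 0.10 fully open. It opens towards the box's -y and is shut by pushing towards the box's +y. Sliding it takes about 9 N, and it stays where it is left.
- push_edge (a point): Middle of the upright outer face of the ridge along the -y edge (box axes) of the blue cover, a plate 170 x 170 x 6 mm. The face looks to the box's -y and is the place to push; it is 170 mm long (along box x), the ridge 12 mm thick. The ridge's top is 8 mm above this point, the box's deck 14 mm below. Moves with the cover; its axes are the box's.
- fastener (a joint): Angle of the orange quarter-turn fastener, rad: 0 unlocked, 1.571 locked, both hard stops; grows clockwise seen from above. Turning takes about 0.1 N m (4.5 N at 22 mm from the axis); it stays where left. A steel tongue under it reaches 78 mm from the axis: at 0 to the box's +y, at 1.571 to its +x, behind the keeper, which holds the cover shut. It turns fully only while the cover is shut.
- slot (a point): Centre of the slot's mouth, on the fastener's vertical axis, level with its top, 92 mm above the table. The fastener is an orange dish 96 mm across riding on the cover, 85 mm to the box's +y and 30 mm to its +x of push_edge. The slot has a black floor, is 34 mm wide, 80 long, 14 deep, closed at its ends, and runs along this point's own y: the box's y at joint 0, its x at 1.571. Turns with it.
- ink_jar_mid (a point): Bystander: middle of a small ink jar with a black cap, 48 mm across and 50 mm high, loose on the box's deck.
- ink_tin_mid (a point): Bystander: middle of an ink tin with a blue label, 76 mm across and 85 mm high, loose on the table beyond the box's +y end.
- tape_weight_mid (a point): Bystander: middle of a round brass weight, 60 mm across and 30 mm high, loose on the table beyond the box's -y end.

How it is judged:
By the outcome, as a careful person would: the job done as asked, in the order asked, and still so for the second after the job is handed in, with the robot touching nothing.
It also fails if it takes over 45 s, if anything falls off the work surface, if the arm or the gripper's body presses on something with over 40 N, if the wrist force passes 120 N, or if a joint passes its speed limit or range.

ROBOT

A 6-joint arm with a two-finger parallel gripper is mounted at the origin on the work surface. World frame = base frame: x ahead of the robot, y to its left, z up, the work surface at z = 0. Lengths are in m, angles in rad, forces in N, time in s.
With the tool pointing down it reaches from about 0.3 to 0.75 m from the base axis. Payload 8.5 kg.
Tool frame: the origin (TCP) lies midway between the tips of the shut fingers; the grasp point (between the pads) lies 19 mm behind it; z points along the fingers, y is the line along which they close (so a half turn about z gives the same grasp; the last joint's range is limited). The gripper opens to 85 mm and grips with 20 to 120 N. Pads are 22 mm wide; open, the fingers measure 114 mm over their backs; the gripper's body (76 mm by 85 mm) begins 54 mm behind the grasp point. The pads swing forward as they close: fully open they stand 13 mm farther back than shut.
Start: joints at [-1.373, 0.381, 1.297, -0, 1.464, -0.215], TCP at [0.221, -0.504, 0.231] pointing down, gripper open.
Joint ranges: [-3.11, 3.11], [-0.89, 2.33], [0.22, 2.48], [-1.42, 4.56], [0.17, 2.85], [-2.88, 2.88]. Speed limits (rad/s): [2.39, 2.39, 3.14, 3.14, 3.14, 3.14].

INTERFACE

Orientations are given as [roll, pitch, yaw] about the fixed x, y, z axes, in that order (R = Rz(yaw) Ry(pitch) Rx(roll)).
In Python, from plant import sense, camera, camera_info, sign_off gives the robot as it stands. The module is installed in compiled form; this text tells all that it offers.
- The arm moves only by the shell command python3 -m crank 'ROWS' [OPENING] [FORCE]. ROWS is text: rows parted by semicolons, each of 6 numbers parted by spaces: the shift along the tool's x, y, z in m, then the turn, a rotation vector about the tool's x, y, z in degrees. A call has 1 to 20 rows; each row is the pose to reach, as a shift and turn from the pose commanded when the call began, along the tool's axes at that moment; what a row does not reach only later rows make up. A row lasts 1/12 s, in which the tool goes at most 41.7 mm and 7.16 degrees, less where a joint would pass 70% of its speed; a pose out of reach is approached as far as the arm can. A call with a gripper value outside its range is refused whole. OPENING is the finger opening in m, from 0 to 0.0854, set as the call begins (- or left out, the last holds). The fingers move at their own pace and stop on an object; FORCE is the grip in N (left out, the last holds). Time passes only in rows, so rows that repeat a pose let the fingers close. It gives the time, the measured TCP pose, the force, the opening and the grip force at its end, in the units of the state.
- sense(): the state, without advancing time (a new reading comes with each control period).
- camera(name): name is "scene" or "side" or "wrist"; returns (picture, depth): 384x512x3 uint8, red, green, blue; 384x512 float32, m along the optical axis (not along the pixel's ray), 0 where there is no reading.
- camera_info(name): a dict with "fx", "fy", "cx", "cy" (pixels), "xyz" and "rotation" of the camera in the world; the wrist camera has in their place "tool_from_camera" (4x4, takes a point from camera to tool coordinates, whose origin is the TCP and whose axes are the flange's). Camera axes: x right, y up, looking along -z (the intrinsics and any distortion apply to the point x, -y, -z); pixel columns grow to the right and rows downward; lengths in m; the calibration is good to about 2 mm. The wrist camera is an equidistant fisheye: a pixel r from the principal point sees the ray r / f radians off the axis. A picture is of the moment at which its call begins: read the wrist's pose just before it. camera_info takes no time and is no camera call.
- sign_off(): hands the job in; it is judged then, once.
The state is a dict: "t": time; "qpos": joint angles; "joint_velocities": joint speeds; "tau": joint torques, N m; "tcp_pos": TCP position; "tool_rot": TCP orientation; "wrist_force": force on the tool from outside, world axes, zero at the start; "wrist_torque": the same for the moment, N m; "finger_gap": opening from 0.0 (shut) to 1.0 (fully open); "finger_force": force on a finger pad.
Only numpy, scipy, OpenCV 4.12 (cv2) and the standard library are available. Lean on these libraries where they do the work, as an engineer would, in place of code of your own. Each camera call takes 0.05 s, during which the arm holds its last target. There are 200 camera calls.

## Working session

There is one attempt and no reset: what is moved stays moved. The work goes in short steps, Python scripts to look and compute and a shell command to move; the robot and the scene stay as the last step left them, time stands still between calls to the robot, and variables do not carry over. Pictures are saved under pics/ and viewed, at most 10 in all, crops included, and the job is handed in when it is done.

```bash
mkdir -p pics; cat > h.py <<'E'
import numpy as np,cv2
from plant import sense,camera,camera_info
def cloud(n):
    im,d=camera(n);i=camera_info(n)
    v,u=np.mgrid[0:384,0:512]
    p=np.stack([(u-i['cx'])/i['fx']*d,-(v-i['cy'])/i['fy']*d,-d],-1)
    R=np.array(i['rotation'])
    if R.shape!=(3,3):
        from scipy.spatial.transform import Rotation as Ro
        R=Ro.from_euler('xyz',R).as_matrix()
    return im,d,p@R.T+np.array(i['xyz'])
E
python3 - <<'E'
from h import *
s=sense();print(s)
for n in('scene','side'):
    im,d,P=cloud(n);np.savez(f'{n}.npz',im=im,d=d,P=P);cv2.imwrite(f'pics/{n}.png',im[...,::-1]);print(n,camera_info(n))
a=[cv2.imread(f'pics/{n}.png') for n in('scene','side')]
cv2.imwrite('pics/both.png',cv2.resize(np.vstack(a),(400,600)))
E
```

```text
{'t': 0.0, 'qpos': array([-1.37333412e+00,  3.81176070e-01,  1.29826970e+00,  7.94554660e-06,
        1.46361424e+00, -2.15277845e-01]), 'joint_velocities': array([ 8.00688856e-04, -5.18748546e-04,  2.90156120e-05,  8.44951088e-04,
       -1.02485879e-03, -2.19097909e-04]), 'tau': array([-1.24967475e-03, -4.48467350e+01, -2.31277657e+01, -2.34151385e-04,
        4.82720396e-03, -8.63727990e-06]), 'tcp_pos': array([ 0.2205667 , -0.50350584,  0.23071947]), 'tool_rot': array([-3.14016086e+00, -3.21169989e-04,  4.12738966e-01]), 'wrist_force': array([-0.43532526,  0.11712645,  0.25536317]), 'wrist_torque': array([-0.03514504, -0.00806737,  0.02450507]), 'finger_force': 0.0, 'finger_gap': 0.9959392134880946}
scene {'fx': 435.6726133490901, 'fy': 435.6726133490901, 'cx': 258.6794769421866, 'cy': 193.77971298594267, 'xyz': array([1.11764926, 0.2398865 , 0.99473952]), 'rotation': array([ 0.57087888, -0.0127864 ,  2.01777846])}
side {'fx': 405.1009492500949, 'fy': 405.1009492500949, 'cx': 255.3116864873616, 'cy': 196.13110289142426, 'xyz': array([0.39972973, 0.73472089, 0.82995291]), 'rotation': array([ 0.78330322,  0.0124104 , -2.90012312])}
```

View pics/scene.png

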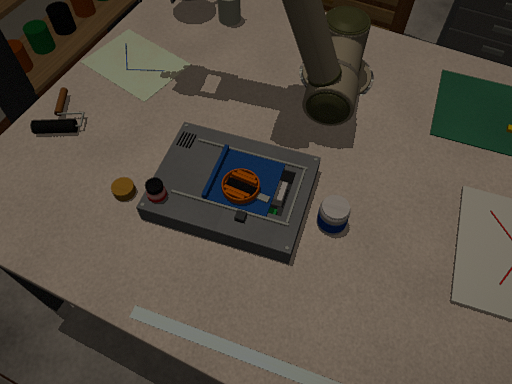

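View pics/side.png

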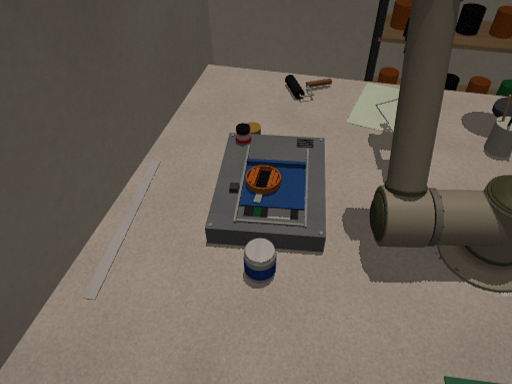

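The scene view shows the box with its cover part open: ridge from (229,147) to (206,195), orange fastener at (240,185), keeper (240,215), jar (155,190), weight (123,188) and tin (334,215). The side view agrees: fastener (264,179), ridge along (245–307,162), tongue pointing to the box's +y.

```bash
python3 - <<'E'
from h import *
for n in('scene','side'):
    z=np.load(n+'.npz');im=z['im'];P=z['P']
    hsv=cv2.cvtColor(im,cv2.COLOR_RGB2HSV).astype(int);H,S,V=hsv[...,0],hsv[...,1],hsv[...,2]
    R=np.zeros(H.shape,bool)
    if n=='scene':R[130:260,135:325]=1
    else:R[130:240,215:330]=1
    o=R&(H<14)&(S>180)&(V>110)&(P[...,2]>.078)&(P[...,2]<.11)
    k,l,st,c=cv2.connectedComponentsWithStats(o.astype(np.uint8));o=l==1+st[1:,4].argmax()
    q=P[o];print(n,'orange',o.sum(),q.min(0),q.max(0),'rect',cv2.minEnclosingCircle(q[q[:,2]>.085][:,:2].astype(np.float32)))
    b=R&(H>100)&(H<125)&(S>150)
    q=P[b];print('blue z hist',np.histogram(q[:,2],bins=np.arange(.05,.11,.004)))
    rg=q[(q[:,2]>.0785)&(q[:,2]<.09)];print('ridge',len(rg),cv2.minAreaRect(rg[:,:2].astype(np.float32)), cv2.boxPoints(cv2.minAreaRect(rg[:,:2].astype(np.float32))).round(4).tolist())
    dk=P[R&(abs(P[...,2]-.060)<.004)];r=cv2.minAreaRect(dk[:,:2].astype(np.float32));print('deck',r,cv2.boxPoints(r).round(4).tolist())
E
```

```text
scene orange 18 [ 0.56860063 -0.10204618  0.08999434] [ 0.61887638 -0.08422264  0.09445688] rect ((0.5937385559082031, -0.09194094687700272), 0.026396099478006363)
blue z hist (array([   6,    6,    4,  510, 1444,  165,   39,  110,  153,    7,    0,
          0,    3,    2]), array([0.05 , 0.054, 0.058, 0.062, 0.066, 0.07 , 0.074, 0.078, 0.082,
       0.086, 0.09 , 0.094, 0.098, 0.102, 0.106]))
ridge 264 ((0.5561789870262146, -0.08101433515548706), (0.16916285455226898, 0.12397830933332443), 7.725977420806885) [[0.46399998664855957, -0.03099999949336052], [0.48069998621940613, -0.15379999577999115], [0.6482999920845032, -0.13109999895095825], [0.6316999793052673, -0.008200000040233135]]
deck ((0.562367856502533, -0.062059491872787476), (0.30488166213035583, 0.4557453691959381), 7.430241584777832) [[0.3817000091075897, 0.14419999718666077], [0.4406999945640564, -0.3077000081539154], [0.7429999709129333, -0.26829999685287476], [0.6840999722480774, 0.18359999358654022]]
side orange 130 [ 0.53654194 -0.09523411  0.0784268 ] [ 0.565291   -0.01942737  0.09567411] rect ((0.5617657899856567, -0.05733073875308037), 0.038030095398426056)
blue z hist (array([  0,   0,  18, 988, 592,  52,  60, 139,  51,   0,   0,   0,   0,
         1]), array([0.05 , 0.054, 0.058, 0.062, 0.066, 0.07 , 0.074, 0.078, 0.082,
       0.086, 0.09 , 0.094, 0.098, 0.102, 0.106]))
ridge 180 ((0.5577561855316162, -0.0887250304222107), (0.16551102697849274, 0.10949203372001648), 7.057878494262695) [[0.46889999508857727, -0.044599998742341995], [0.48240000009536743, -0.15320000052452087], [0.6466000080108643, -0.13289999961853027], [0.6331999897956848, -0.02419999986886978]]
deck ((0.5668832659721375, -0.0886908769607544), (0.2998141050338745, 0.4066399931907654), 7.6666646003723145) [[0.3912000060081482, 0.09279999881982803], [0.4453999996185303, -0.3102000057697296], [0.7426000237464905, -0.2702000141143799], [0.6883000135421753, 0.13279999792575836]]
```

```bash
python3 - <<'E'
from h import *
a=np.radians(7.5);ex=np.array([np.cos(a),np.sin(a)]);ey=np.array([-ex[1],ex[0]]);c0=np.array([.567,-.089])
for n in('scene','side'):
    z=np.load(n+'.npz');im=z['im'];P=z['P']
    hsv=cv2.cvtColor(im,cv2.COLOR_RGB2HSV).astype(int);H,S,V=hsv[...,0],hsv[...,1],hsv[...,2]
    B=np.stack([(P[...,:2]-c0)@ex,(P[...,:2]-c0)@ey,P[...,2]],-1)*1000
    near=(abs(B[...,0])<170)&(abs(B[...,1])<220)
    o=near&((H<16)|(H>176))&(S>120)&(V>50)&(B[...,1]>-60)
    t=B[o];print(n,len(t),'orange pct',np.percentile(t,[1,5,50,95,99],axis=0).round(1).tolist())
    top=t[(t[:,2]>86)];print('top circ',len(top),[cv2.minEnclosingCircle(top[:,:2].astype(np.float32))])
    b=near&(H>100)&(H<125)&(S>150)
    rg=B[b&(B[...,2]>79)&(B[...,2]<90)&(B[...,1]<-30)];print('ridge top',np.percentile(rg,[2,50,98],axis=0).round(1).tolist(),'slope',np.polyfit(rg[:,0],rg[:,1],1))
    hi=near&(B[...,2]>85)&(B[...,1]<-80);t=B[hi];print('jar',t.min(0).round(),t.max(0).round(),cv2.minEnclosingCircle(t[:,:2].astype(np.float32)))
    kp=B[near&(B[...,2]>70)&(B[...,2]<80)&(B[...,0]>75)&(B[...,1]>20)];print('keeper',len(kp),np.percentile(kp,[3,50,97],axis=0).round().tolist())
    bl=B[near&(V<45)&(abs(B[...,0]-20)<48)&(abs(B[...,1]-32)<48)&(B[...,2]>72)];print('slot floor',cv2.minAreaRect(bl[:,:2].astype(np.float32)),bl.mean(0))
    # box edges
    dk=B[near&(abs(B[...,2]-60)<4)];print('deck',np.percentile(dk,[.5,99.5],axis=0).round(1).tolist())
im=[cv2.resize(np.load(n+'.npz')['im'][r0:r1,c0:c1],(400,400),interpolation=cv2.INTER_CUBIC) for n,r0,r1,c0,c1 in(('scene',140,230,195,285),('side',145,225,225,305))]
cv2.imwrite('pics/crop.png',np.hstack(im)[...,::-1])
E
```

```text
scene 624 orange pct [[-25.8, -13.7, 78.7], [-21.5, -10.0, 81.8], [20.9, 31.6, 92.4], [63.4, 72.4, 95.2], [66.5, 77.6, 96.8]]
top circ 577 [((20.13963508605957, 30.792301177978516), 48.808197021484375)]
ridge top [[-89.7, -52.0, 79.5], [-3.4, -46.3, 82.9], [73.2, -41.4, 86.6]] slope [-2.06842625e-03 -4.63915166e+01]
jar [  80. -185.   85.] [ 122. -142.  115.] ((100.94349670410156, -164.45849609375), 22.488849639892578)
keeper 102 [[80.0, 46.0, 70.0], [97.0, 59.0, 77.0], [108.0, 104.0, 79.0]]
slot floor ((22.119075775146484, 32.293731689453125), (92.50031280517578, 90.20968627929688), 16.833179473876953) [20.29028736 33.91003321 80.90901796]
deck [[-149.8, -197.9, 56.6], [150.1, 199.3, 63.9]]
side 633 orange pct [[-24.8, -42.0, 66.7], [-20.1, -12.7, 76.6], [18.3, 38.9, 89.8], [60.0, 78.3, 93.2], [64.3, 80.1, 94.4]]
top circ 427 [((19.933271408081055, 32.58551788330078), 49.60689926147461)]
ridge top [[-89.5, -52.2, 79.2], [-9.9, -44.6, 81.1], [70.3, -38.2, 84.0]] slope [-6.02510501e-04 -4.49802717e+01]
jar [  80. -188.   85.] [ 121. -139.  112.] ((100.93807983398438, -163.11492919921875), 24.525371551513672)
keeper 68 [[84.0, 47.0, 71.0], [95.0, 62.0, 76.0], [107.0, 70.0, 78.0]]
slot floor ((14.379528045654297, 40.25205993652344), (87.97294616699219, 75.9014892578125), 59.121761322021484) [21.02901908 27.30475397 77.98774109]
deck [[-149.0, -197.7, 56.2], [149.0, 202.1, 63.9]]
```

View pics/crop.png

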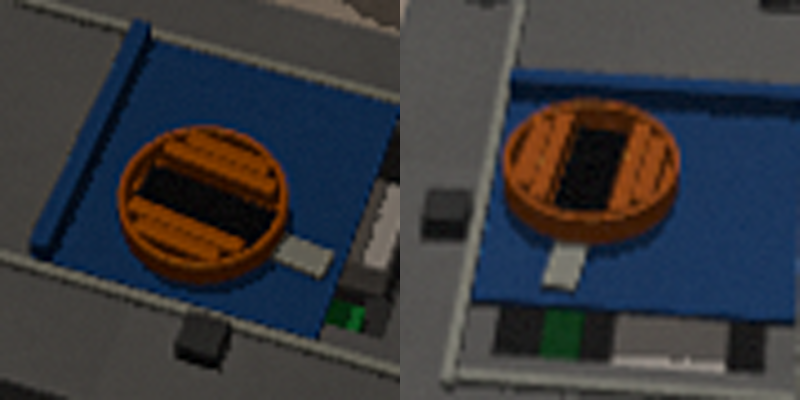

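The crop confirms the fastener is unlocked: slot runs along box y, and the tongue points to box +y. Fastener is at box (20, 32) mm, ridge face at y ≈ -53, and the jar well away at (101, -164). I'll shut the fingers, then go over to behind the ridge.

```bash
cat >> h.py <<'E'
from scipy.spatial.transform import Rotation as Ro
a=np.radians(7.5);ex=np.array([np.cos(a),np.sin(a)]);ey=np.array([-ex[1],ex[0]]);c0=np.array([.567,-.089])
def box(p): d=np.array(p[:2])-c0;return (np.array([d@ex,d@ey,p[2]])*1000).round(1)
def go(x,y,z,yaw): # box mm, z mm world, yaw deg relative to box
    s=sense();R=Ro.from_euler('xyz',s['tool_rot']);T=Ro.from_euler('xyz',[np.pi,0,a+np.radians(yaw)])
    w=np.r_[c0+(x*ex+y*ey)/1000,z/1000]
    print('delta',R.inv().apply(w-s['tcp_pos']).round(4),np.degrees((R.inv()*T).as_rotvec()).round(1))
def st():
    s=sense();R=Ro.from_euler('xyz',s['tool_rot']);f=s['wrist_force'];fb=[f[:2]@ex,f[:2]@ey,f[2]]
    print('t',round(s['t'],2),'box',box(s['tcp_pos']),'yaw',(np.degrees(s['tool_rot'][2]-a)).round(1),'F',np.round(fb,1),'M',s['wrist_torque'].round(2),'gap',round(s['finger_gap'],3),'q6',s['qpos'][5].round(2))
E
R=".45 -.159 0 0 0 -140"; true
python3 -m crank '.04 -.014 0 0 0 -7; .08 -.028 0 0 0 -14; .12 -.042 0 0 0 -21; .16 -.056 0 0 0 -28; .2 -.07 0 0 0 -35; .24 -.085 0 0 0 -42; .28 -.1 0 0 0 -49; .32 -.113 0 0 0 -56; .35 -.124 0 0 0 -63; .38 -.134 0 0 0 -70; .4 -.141 0 0 0 -77; .42 -.148 0 0 0 -84; .44 -.155 0 0 0 -91; .45 -.159 0 0 0 -98; .45 -.159 0 0 0 -105; .45 -.159 0 0 0 -112; .45 -.159 0 0 0 -119; .45 -.159 0 0 0 -126; .45 -.159 0 0 0 -133; .45 -.159 0 0 0 -140' 0 20
python3 -c "
from h import *
st();go(-10,-95,150,180)"
```

```text
t: 1.77
tcp_pos: [0.5689, -0.1775, 0.2309]
tool_rot: [3.141, -0.001, 2.862]
wrist_force: [-0.4, 0.3, 0.7]
finger_gap: -0.002
finger_force: 0.0
t 1.77 box [ -9.7 -88.  230.9] yaw 156.5 F [-0.4  0.4  0.7] M [-0.03  0.04  0.07] gap -0.002 q6 -1.79
delta [-0.0026 -0.0066  0.0808] [  0.   -0.1 -23.5]
```

```bash
python3 -m crank '0 0 .03 0 0 -7; 0 -.002 .06 0 0 -14; -.002 -.005 .08 0 0 -21; -.003 -.007 .08 0 0 -23.5; -.003 -.007 .08 0 0 -23.5; -.003 -.007 .08 0 0 -23.5'
python3 - <<'E'
from h import *
st();go(-10,-92,68,180)
im,d=camera('wrist');cv2.imwrite('pics/w1.png',im[...,::-1])
E
```

```text
t: 2.27
tcp_pos: [0.5701, -0.1852, 0.1513]
tool_rot: [3.142, -0.0, -3.019]
wrist_force: [-0.5, 0.4, 0.9]
finger_gap: 0.001
finger_force: 0.0
t 2.27 box [ -9.5 -95.8 151.3] yaw -180.5 F [-0.4  0.4  0.9] M [ 0.01 -0.06 -0.01] gap 0.001 q6 -2.21
delta [0.0005 0.0038 0.0833] [ 0.  -0.  -0.5]
```

View pics/w1.png

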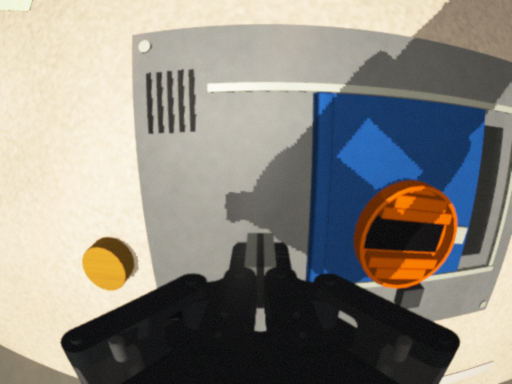

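The wrist view shows the fingers (260,255) standing clear behind the ridge (320,190), with the slot horizontal at (403,235), aligned. Now I descend and push.

```bash
python3 -m crank '0 0 .03; 0 0 .06'  2>&1 | tail -1; python3 -m crank '0 0 .03 0 0 0; 0 .002 .06 0 0 0; 0 .003 .075 0 0 -.5; 0 .004 .083 0 0 -.5; 0 .004 .083 0 0 -.5; 0 .004 .083 0 0 -.5' >/dev/null
python3 -c "
from h import *
st()"
python3 -m crank '0 .005 0 0 0 0; 0 .01 0 0 0 0; 0 .015 0 0 0 0; 0 .02 0 0 0 0; 0 .025 0 0 0 0; 0 .03 0 0 0 0; 0 .035 0 0 0 0; 0 .04 0 0 0 0; 0 .04 0 0 0 0'>/dev/null
python3 -c "
from h import *
st()"
```

```text
invalid input
t 2.82 box [ -9.1 -92.   69.4] yaw -179.9 F [ 0.8 -0.2  1.3] M [ 0.03  0.   -0.04] gap -0.001 q6 -2.21
t 3.57 box [ -9.5 -52.3  68.9] yaw -179.8 F [-1.7 -5.2  1. ] M [-0.79  0.04  0.07] gap 0.002 q6 -2.15
```

```bash
python3 -m crank '0 .004 0 0 0 0; 0 .008 0 0 0 0; 0 .012 0 0 0 0; 0 .016 0 0 0 0; 0 .02 0 0 0 0; 0 .024 0 0 0 0; 0 .024 0 0 0 0'>/dev/null
python3 -c "
from h import *
st()
im,d=camera('wrist');cv2.imwrite('pics/w2.png',im[...,::-1])"
python3 -m crank '0 .004 0 0 0 0; 0 .007 0 0 0 0; 0 .01 0 0 0 0; 0 .01 0 0 0 0'>/dev/null
python3 -c "
from h import *
st()"

```

```text
t 4.15 box [ -9.5 -28.6  68.8] yaw -179.8 F [-1.3 -5.9 -0.3] M [-0.93 -0.01 -0.04] gap 0.003 q6 -2.12
t 4.53 box [ -9.5 -18.7  68.8] yaw -179.8 F [-0.7 -5.8 -0.1] M [-1.11 -0.04  0.01] gap -0.001 q6 -2.1
```

View pics/w2.png

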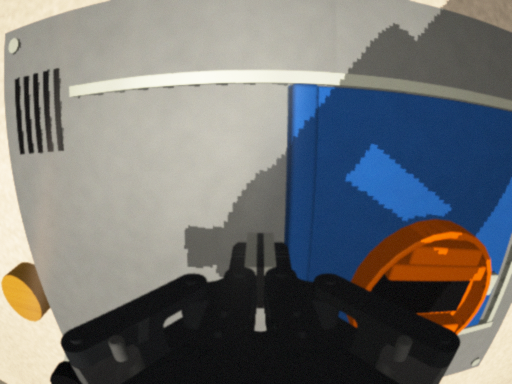

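```bash
for i in 1 2 3; do python3 -m crank '0 .002 0 0 0 0; 0 .004 0 0 0 0; 0 .004 0 0 0 0'>/dev/null
python3 -c "
from h import *
st()"; done

```

```text
t 4.78 box [ -9.4 -17.9  69. ] yaw -179.8 F [ -3.2 -21.6  -4.2] M [-3.68  0.04 -0.02] gap 0.002 q6 -2.1
t 5.03 box [ -9.3 -17.5  69.1] yaw -179.9 F [ -6.  -39.   -6.2] M [-6.48  0.11 -0.02] gap 0.001 q6 -2.09
t 5.28 box [ -9.3 -17.1  69.3] yaw -179.9 F [ -9.  -56.2 -10.5] M [-9.28  0.21  0.07] gap 0.001 q6 -2.08
```

Hard stop reached. I'll back off, rise, and measure again.

```bash
python3 -m crank '0 -.01 0 0 0 0; 0 -.02 0 0 0 0; 0 -.035 0 0 0 0; 0 -.035 -.03 0 0 0; 0 -.035 -.06 0 0 0; 0 -.035 -.09 0 0 0; 0 -.02 -.1 0 0 0; 0 -.005 -.1 0 0 0; 0 -.005 -.1 0 0 0'>/dev/null
python3 - <<'E'
from h import *
st()
for n in('scene','side'):
    im,d,P=cloud(n);np.savez(f'{n}2.npz',im=im,P=P)
    hsv=cv2.cvtColor(im,cv2.COLOR_RGB2HSV).astype(int);H,S,V=hsv[...,0],hsv[...,1],hsv[...,2]
    B=np.stack([(P[...,:2]-c0)@ex,(P[...,:2]-c0)@ey,P[...,2]],-1)*1000
    o=(abs(B[...,0])<100)&(B[...,1]>0)&(B[...,1]<180)&((H<16)|(H>176))&(S>120)&(V>50)&(B[...,2]>86)&(B[...,2]<100)
    top=B[o];print(n,len(top),np.percentile(top,[2,50,98],axis=0).round(1).tolist(),cv2.minEnclosingCircle(top[:,:2].astype(np.float32)))
im=[cv2.resize(np.load(n+'2.npz')['im'][r0:r1,c0:c1],(400,400),interpolation=cv2.INTER_CUBIC) for n,r0,r1,c0,c1 in(('scene',130,250,180,300),('side',145,245,215,315))]
cv2.imwrite('pics/crop2.png',np.hstack(im)[...,::-1])
# wrist: orange ellipse + slot via ray intersection with z=92 / z=78
s=sense();R=Ro.from_euler('xyz',s['tool_rot']).as_matrix();p=s['tcp_pos']
im,_=camera('wrist');np.save('w3.npy',im);cv2.imwrite('pics/w3.png',im[...,::-1]);i=camera_info('wrist');T=np.array(i['tool_from_camera'])
v,u=np.mgrid[0:384,0:512];X=(u-i['cx'])/i['fx'];Y=(v-i['cy'])/i['fy'];r=np.hypot(X,Y)+1e-9
ray=np.stack([np.sin(r)*X/r,-np.sin(r)*Y/r,-np.cos(r)],-1)@T[:3,:3].T@R.T;o=R@T[:3,3]+p
hsv=cv2.cvtColor(im,cv2.COLOR_RGB2HSV).astype(int);H,S,V=hsv[...,0],hsv[...,1],hsv[...,2]
m=((H<13)|(H>176))&(S>150)&(V>60)&(u>300)
k,l,stt,c=cv2.connectedComponentsWithStats(m.astype(np.uint8));m=l==1+stt[1:,4].argmax()
W=o+ray*((.092-o[2])/ray[...,2])[...,None]
q=np.stack([(W[...,:2]-c0)@ex,(W[...,:2]-c0)@ey],-1)*1000
print('wrist orange',m.sum(),cv2.minEnclosingCircle(q[m].astype(np.float32)),q[m].min(0),q[m].max(0))
E
```

```text
t 6.03 box [-10.2  -7.6 167.9] yaw -179.7 F [-0.2  0.1 -0.4] M [-0.03  0.03  0.02] gap -0.002 q6 -2.09
scene 562 [[-24.1, 37.1, 87.9], [31.3, 81.1, 92.7], [65.7, 125.2, 96.2]] ((20.859413146972656, 81.27335357666016), 48.39899826049805)
side 465 [[-23.9, 36.5, 86.7], [17.8, 85.0, 91.0], [63.9, 128.5, 93.8]] ((19.03310775756836, 82.28208923339844), 49.38693618774414)
wrist orange 2863 ((18.858049392700195, 75.66377258300781), 50.42341995239258) [-30.74948601  29.26469154] [ 67.62979494 125.92192736]
```

View pics/crop2.png

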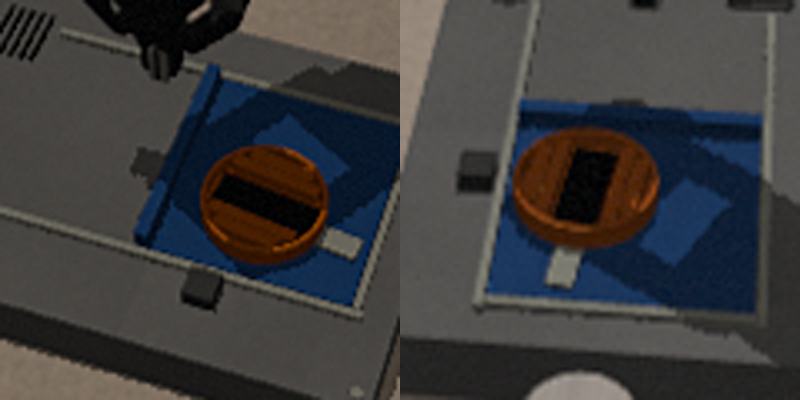

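View pics/w3.png

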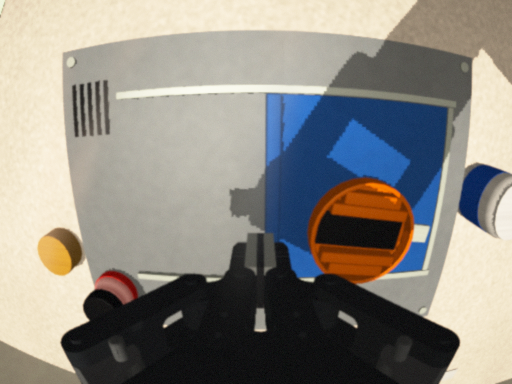

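Both views agree that the cover is shut against its end stop and the fastener centre is at box (20, 81) with the slot still along box y (wrist view: slot at (358,232)). Now over the +y half of the slot.

```bash
python3 -c "
from h import *
go(20,101,110,180)"
```

```text
delta [-0.0308  0.1108  0.0569] [ 0.1 -0.1  0.2]
```

```bash
python3 -m crank '-.01 .035 0 0 0 0; -.02 .07 0 0 0 0; -.03 .1 0 0 0 0; -.031 .111 .02 0 0 0; -.031 .111 .04 0 0 0; -.031 .111 .057 0 0 0; -.031 .111 .057 0 0 0; -.031 .111 .057 0 0 0'>/dev/null
python3 - <<'E'
from h import *
st();go(20,101,82,180)
a=[camera('side')[0][130:250,195:345],camera('scene')[0][130:250,180:330]]
cv2.imwrite('pics/c4.png',np.hstack([cv2.resize(x,(400,320),interpolation=cv2.INTER_CUBIC) for x in a])[...,::-1])
E
```

```text
t 6.85 box [ 20.5 100.2 110.2] yaw -179.9 F [ 0.6 -0.6  0.8] M [-0.04  0.02  0.01] gap -0.001 q6 -1.89
delta [0.0004 0.0008 0.0282] [ 0.  -0.2  0.1]
```

View pics/c4.png

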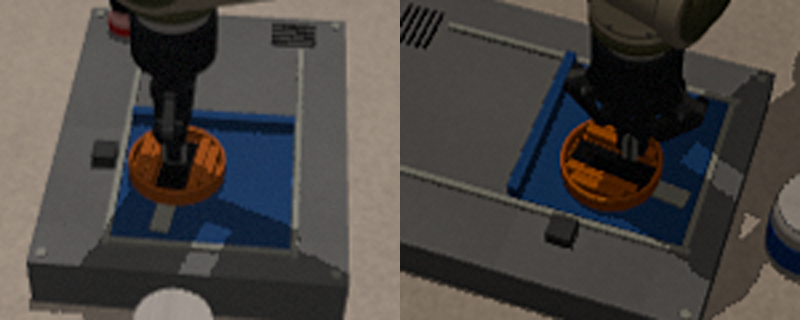

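The tip hangs above the slot's +y half in both views. I'll descend slowly, watching the force.

```bash
python3 -m crank '0 0 .008 0 0 0; 0 0 .014 0 0 0; 0 0 .018 0 0 0; 0 0 .02 0 0 0; 0 0 .02 0 0 0'>/dev/null
python3 -c "
from h import *
st()"
python3 -m crank '0 0 .002 0 0 0; 0 0 .004 0 0 0; 0 0 .006 0 0 0; 0 0 .008 0 0 0; 0 0 .008 0 0 0'>/dev/null
python3 -c "
from h import *
st()"
python3 -m crank '-.002 0 0 0 0 0; -.005 0 0 0 0 0; -.005 0 0 0 0 0; -.005 0 0 0 0 0'>/dev/null
python3 -c "
from h import *
st()"
```

```text
t 7.37 box [ 20.7 100.4  90.8] yaw -179.9 F [-0.4  0.7 -0.2] M [ 0.03 -0.01 -0.01] gap 0.0 q6 -1.89
t 7.78 box [ 20.7 100.4  82.9] yaw -179.8 F [-0.4  0.6  0.5] M [ 0.02 -0.05 -0.01] gap -0.002 q6 -1.89
t 8.12 box [ 26.1 100.3  83.4] yaw -179.8 F [-0.3 -0.1 -0.1] M [ 0.   -0.    0.07] gap 0.001 q6 -1.88
```

```bash
python3 -m crank '-.0012 -.0004 0 0 0 3.5; -.0023 -.0009 0 0 0 7; -.0034 -.0014 0 0 0 10.5; -.0045 -.002 0 0 0 14; -.0055 -.0027 0 0 0 17.5; -.0065 -.0034 0 0 0 21; -.0065 -.0034 0 0 0 21'>/dev/null
python3 -c "
from h import *
st()"
python3 -m crank '-.0013 -.0004 0 0 0 3.5; -.0023 -.0009 0 0 0 7; -.0034 -.0014 0 0 0 10.5; -.0045 -.002 0 0 0 14; -.0055 -.0027 0 0 0 17.5; -.0065 -.0034 0 0 0 21; -.0065 -.0034 0 0 0 21'>/dev/null
python3 -c "
from h import *
st()"
```

```text
t 8.7 box [32.  97.4 83.2] yaw 159.0 F [-2.2  2.1  0.8] M [ 0.35  0.38 -0.07] gap -0.002 q6 -1.52
t 9.28 box [37.1 91.9 83.2] yaw 138.1 F [-0.9  3.1  0.9] M [0.42 0.17 0.06] gap -0.001 q6 -1.16
```

Turning with a force of about 3 N, as expected. On to 84°, then to the stop.

```bash
for k in 1 2; do :; done
python3 -m crank '-.0013 -.0004 0 0 0 3.5; -.0023 -.0009 0 0 0 7; -.0034 -.0014 0 0 0 10.5; -.0045 -.002 0 0 0 14; -.0055 -.0027 0 0 0 17.5; -.0065 -.0034 0 0 0 21; -.0065 -.0034 0 0 0 21'>/dev/null
python3 -c "
from h import *
st()"
python3 -m crank '-.0013 -.0004 0 0 0 3.5; -.0023 -.0009 0 0 0 7; -.0034 -.0014 0 0 0 10.5; -.0045 -.002 0 0 0 14; -.0055 -.0027 0 0 0 17.5; -.0065 -.0034 0 0 0 21; -.0065 -.0034 0 0 0 21'>/dev/null
python3 -c "
from h import *
st()"
python3 -m crank '-.0012 -.0004 0 0 0 3; -.002 -.0008 0 0 0 6; -.002 -.0008 0 0 0 6'>/dev/null
python3 -c "
from h import *
st()"
```

```text
t 9.87 box [40.  84.8 83.3] yaw 117.2 F [0.5 2.7 0. ] M [ 0.49 -0.02  0.03] gap 0.002 q6 -0.8
t 10.45 box [40.1 77.3 83.4] yaw 96.2 F [ 1.   2.7 -0.5] M [ 0.43 -0.15 -0.02] gap 0.002 q6 -0.45
t 10.7 box [39.5 75.2 83.4] yaw 90.3 F [ 1.4  2.2 -0.2] M [ 0.46 -0.22  0.02] gap 0.001 q6 -0.35
```

```bash
for i in 1 2 3; do python3 -m crank '-.001 0 0 0 0 1; -.001 0 0 0 0 1; -.001 0 0 0 0 1'>/dev/null
python3 -c "
from h import *
st()"; done
```

```text
t 10.95 box [39.1 74.3 83.4] yaw 89.3 F [-0.5  4.3  0.8] M [ 0.67 -0.    0.01] gap -0.001 q6 -0.33
t 11.2 box [39.  73.8 83.3] yaw 88.2 F [-0.1  6.9  1.9] M [ 0.98  0.09 -0.  ] gap -0.004 q6 -0.32
t 11.45 box [39.2 73.1 83.3] yaw 87.2 F [1.3 8.6 1.6] M [ 1.35 -0.    0.12] gap -0.002 q6 -0.3
```

```bash
for i in 1 2 3; do python3 -m crank '-.0015 0 0 0 0 0; -.0015 0 0 0 0 0; -.0015 0 0 0 0 0; -.0015 0 0 0 0 0'>/dev/null
python3 -c "
from h import *
st()"; done
```

```text
t 11.78 box [39.1 71.9 83.3] yaw 87.2 F [0.9 8.3 1.4] M [ 1.56 -0.1   0.01] gap -0.001 q6 -0.3
t 12.12 box [39.2 71.3 83.3] yaw 87.2 F [ 3.9 13.5  2. ] M [ 2.29 -0.17  0.06] gap -0.004 q6 -0.31
t 12.45 box [39.4 70.4 83.4] yaw 87.2 F [ 4.5 16.1  1.1] M [ 2.83 -0.42  0.08] gap -0.004 q6 -0.31
```

```bash
python3 - <<'E'
from h import *
w=camera('wrist')[0]
a=[camera('side')[0][130:250,195:345],w[130:370,180:480]]
cv2.imwrite('pics/c5.png',np.hstack([cv2.resize(x,(400,320),interpolation=cv2.INTER_CUBIC) for x in a])[...,::-1])
E
```

```text
(no output)
```

View pics/c5.png

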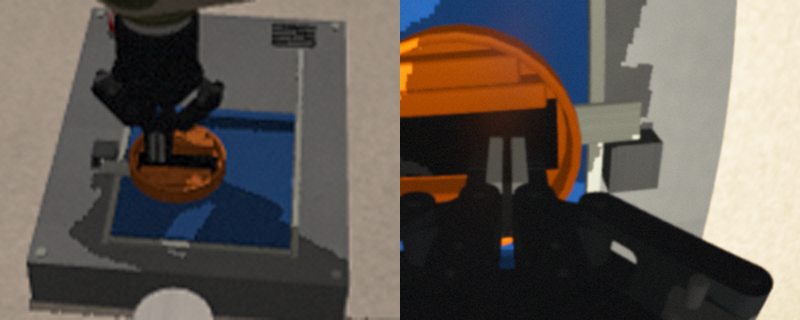

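The tongue is now at the box's +x, behind the keeper; side view shows the slot along box x. One firmer nudge makes sure it's on the stop.

```bash
for i in 1 2; do python3 -m crank '-.002 0 0 0 0 0; -.003 0 0 0 0 0; -.003 0 0 0 0 0; -.003 0 0 0 0 0'>/dev/null
python3 -c "
from h import *
st()"; done
```

```text
t 12.88 box [40.  67.9 83.5] yaw 87.2 F [ 7.6 18.9 -0.5] M [ 3.36 -0.89  0.12] gap -0.006 q6 -0.31
t 13.22 box [40.6 65.  83.6] yaw 87.2 F [11.9 19.5 -1.1] M [ 3.59 -1.49  0.23] gap -0.003 q6 -0.32
```

```bash
python3 -m crank '.003 0 0 0 0 0; .007 0 0 0 0 0; .011 0 0 0 0 0; .011 0 0 0 0 2.8; .011 0 0 0 0 2.8'>/dev/null
python3 - <<'E'
from h import *
st()
im=camera('wrist')[0]
for n in('scene','side'):
    im,d,P=cloud(n)
    hsv=cv2.cvtColor(im,cv2.COLOR_RGB2HSV).astype(int);H,S,V=hsv[...,0],hsv[...,1],hsv[...,2]
    B=np.stack([(P[...,:2]-c0)@ex,(P[...,:2]-c0)@ey,P[...,2]],-1)*1000
    o=(abs(B[...,0])<100)&(B[...,1]>0)&(B[...,1]<180)&((H<16)|(H>176))&(S>120)&(V>50)&(B[...,2]>86)&(B[...,2]<100)
    top=B[o];print(n,len(top),np.percentile(top,[2,50,98],axis=0).round(1).tolist(),cv2.minEnclosingCircle(top[:,:2].astype(np.float32)))
    b=(abs(B[...,0])<100)&(H>100)&(H<125)&(S>150)&(B[...,2]>79)&(B[...,2]<90)&(abs(B[...,1])<28);t=B[b];print('ridge y',np.percentile(t[:,1],[5,50,95]).round(1))
    z=np.load(n+'2.npz');im=z['im'];P=z['P']
    hsv=cv2.cvtColor(im,cv2.COLOR_RGB2HSV).astype(int);H,S,V=hsv[...,0],hsv[...,1],hsv[...,2]
    B=np.stack([(P[...,:2]-c0)@ex,(P[...,:2]-c0)@ey,P[...,2]],-1)*1000
    b=(abs(B[...,0])<100)&(H>100)&(H<125)&(S>150)&(B[...,2]>79)&(B[...,2]<90)&(abs(B[...,1])<28);t=B[b];print('ridge before',np.percentile(t[:,1],[5,50,95]).round(1))
E
```

```text
t 13.63 box [39.  72.5 83.3] yaw 84.3 F [ 0.2  0.  -0.3] M [ 0.01  0.01 -0.  ] gap 0.001 q6 -0.25
scene 359 [[-17.4, 24.1, 86.9], [25.5, 92.4, 92.9], [66.9, 114.4, 96.5]] ((21.742712020874023, 69.32386016845703), 48.11651611328125)
ridge y [-14.   -9.1  -4.3]
ridge before [-2.2  2.7  7.5]
side 354 [[-24.8, 33.8, 86.8], [11.5, 94.7, 90.6], [64.3, 117.8, 93.9]] ((18.529296875, 71.07902526855469), 49.06272506713867)
ridge y [-13.2  -7.8  -1.7]
ridge before [-1.8  4.5  9.9]
```

The numbers show my last nudges dragged the cover about 12 mm open, because that push acted towards box -y. I'll lift, push the ridge shut again, then finish from the slot's -x half, where the turning force pushes towards +y and keeps the cover shut.

```bash
python3 -m crank '0 0 -.02 0 0 0; 0 0 -.04 0 0 0; 0 0 -.06 0 0 -3; 0 0 -.08 0 0 -5.7; 0 0 -.08 0 0 -5.7; 0 0 -.08 0 0 -5.7'>/dev/null
cat >> h.py <<'E'
def slot():
    for n in('scene','side'):
        im,d,P=cloud(n)
        hsv=cv2.cvtColor(im,cv2.COLOR_RGB2HSV).astype(int);H,S,V=hsv[...,0],hsv[...,1],hsv[...,2]
        B=np.stack([(P[...,:2]-c0)@ex,(P[...,:2]-c0)@ey,P[...,2]],-1)*1000
        nb=(abs(B[...,0])<100)&(B[...,1]>0)&(B[...,1]<180)
        t=B[nb&((H<16)|(H>176))&(S>120)&(V>50)&(B[...,2]>86)&(B[...,2]<100)];(cx,cy),r=cv2.minEnclosingCircle(t[:,:2].astype(np.float32))
        k=nb&(V<35)&(abs(B[...,2]-78)<9)&(np.hypot(B[...,0]-cx,B[...,1]-cy)<40);q=B[k][:,:2]
        rr=cv2.minAreaRect(q.astype(np.float32));w,v=np.linalg.eigh(np.cov(q.T));e=v[:,1]*np.sign(v[0,1])
        t=B[(abs(B[...,0])<100)&(H>100)&(H<125)&(S>150)&(B[...,2]>79)&(B[...,2]<90)&(abs(B[...,1])<28)]
        g=B[(B[...,0]>cx+50)&(B[...,0]<cx+82)&(abs(B[...,1]-cy)<45)&(B[...,2]>66.5)&(B[...,2]<84)&(S<60)&(V>70)]
        print(n,'fast',round(cx,1),round(cy,1),'r',round(r,1),'slot',len(q),q.mean(0).round(1),'dir from x',np.degrees(np.arctan2(e[1],e[0])).round(1),rr[1:],'ridge',np.percentile(t[:,1],[5,50,95]).round(1),'tongue?',len(g),g.mean(0).round(1) if len(g) else '')
E
python3 -c "
from h import *
st();slot();go(-10,-40,150,90)"
```

```text
t 14.28 box [ 39.4  72.4 164. ] yaw 90.0 F [-0.3  0.4 -0.2] M [-0.05  0.02 -0.04] gap 0.0 q6 -0.35
scene fast 20.2 69.0 r 49.3 slot 294 [20.6 69. ] dir from x 6.7 ((75.15049743652344, 31.903139114379883), 8.961615562438965) ridge [-14.1  -9.2  -4.5] tongue? 55 [86.1 64.7 71.1]
side fast 19.2 70.5 r 48.8 slot 126 [22.3 62. ] dir from x 10.3 ((76.37252807617188, 22.239383697509766), 11.847987174987793) ridge [-13.4  -7.6  -1.9] tongue? 47 [83.7 75.5 70.7]
delta [-0.1127 -0.0487  0.0123] [-0.1 -0.   0. ]
```

```bash
python3 -m crank '-.035 -.015 0 0 0 0; -.07 -.03 0 0 0 0; -.1 -.045 0 0 0 0; -.12 -.049 .02 0 0 0; -.121 -.049 .05 0 0 0; -.121 -.049 .08 0 0 0; -.121 -.049 .095 0 0 0; -.121 -.049 .095 0 0 0'>/dev/null
python3 -c "
from h import *
st()"
python3 -m crank '.005 0 0 0 0 0; .01 0 0 0 0 0; .015 0 0 0 0 0; .02 0 0 0 0 0; .024 0 0 0 0 0; .028 0 0 0 0 0; .032 0 0 0 0 0; .032 0 0 0 0 0'>/dev/null
python3 -c "
from h import *
st()"
python3 -m crank '.002 0 0 0 0 0; .004 0 0 0 0 0; .004 0 0 0 0 0'>/dev/null
python3 -c "
from h import *
st()"
```

```text
t 15.05 box [-11.9 -47.3  63.8] yaw 90.0 F [ 0.   0.3 -0.2] M [-0.04 -0.   -0.02] gap 0.004 q6 -0.58
t 15.72 box [ -9.3 -17.   69.4] yaw 90.1 F [-0.5 -5.   1.4] M [-0.78 -0.    0.04] gap 0.001 q6 -0.53
t 15.97 box [ -9.2 -15.9  69.5] yaw 90.1 F [ -3.7 -18.9  -1.4] M [-3.15  0.13  0.04] gap -0.001 q6 -0.52
```

```bash
python3 -m crank '.002 0 0 0 0 0; .003 0 0 0 0 0; .003 0 0 0 0 0'>/dev/null
python3 -c "
from h import *
st()"
python3 -m crank '-.01 0 0 0 0 0; -.025 0 0 0 0 0; -.025 0 -.02 0 0 0; -.025 0 -.05 0 0 0; -.025 0 -.08 0 0 0; -.025 0 -.08 0 0 0'>/dev/null
python3 -c "
from h import *
st();slot();go(0,82,115,95)"
```

```text
t 16.22 box [ -9.2 -15.7  69.7] yaw 90.1 F [ -5.1 -31.9  -4.8] M [-5.46  0.24  0.07] gap 0.005 q6 -0.52
t 16.72 box [ -7.6 -35.5 154.3] yaw 90.1 F [0.  0.1 0.5] M [-0.01 -0.01 -0.03] gap -0.003 q6 -0.56
scene fast 20.3 80.3 r 48.6 slot 306 [19.1 80.4] dir from x 8.5 ((74.58590698242188, 32.11444091796875), 7.774147987365723) ridge [-2.1  2.7  7.5] tongue? 95 [83.  90.  72.1]
side fast 20.5 81.5 r 51.2 slot 126 [21.2 73.4] dir from x 7.2 ((74.49242401123047, 25.53465461730957), 5.192871570587158) ridge [-1.7  4.8  9.5] tongue? 55 [82.3 86.9 70.6]
delta [0.1165 0.0094 0.0344] [ 0.1  0.1 -4.9]
```

```bash
python3 -m crank '.035 .003 0 0 0 0; .07 .006 0 0 0 -4; .1 .008 0 0 0 -8; .1135 .008 .02 0 0 -8; .1135 .008 .04 0 0 -8; .1135 .008 .044 0 0 -8; .1135 .008 .044 0 0 -8; .1135 .008 .044 0 0 -8'>/dev/null
python3 -c "
from h import *
st();go(0,78,83,98)"
```

```text
t 17.48 box [ -1.7  78.7 104.4] yaw 98.0 F [ 0.  -1.   0.6] M [ 0.02 -0.03  0.02] gap -0.002 q6 -0.5
delta [-0.0009  0.0016  0.0214] [-0. -0.  0.]
```

```bash
python3 -m crank '-.001 .002 .005 0 0 0; -.001 .002 .01 0 0 0; -.001 .002 .014 0 0 0; -.001 .002 .018 0 0 0; -.001 .002 .0215 0 0 0; -.001 .002 .0215 0 0 0'>/dev/null
python3 -c "
from h import *
st()"
python3 -m crank '.002 0 0 0 0 2; .004 0 0 0 0 4; .006 0 0 0 0 6; .008 0 0 0 0 8; .008 0 0 0 0 8'>/dev/null
python3 -c "
from h import *
st()"
python3 -m crank '.0015 0 0 0 0 0; .003 0 0 0 0 0; .003 0 0 0 0 0'>/dev/null
python3 -c "
from h import *
st()"
```

```text
t 17.98 box [-0.1 78.5 82.1] yaw 98.0 F [0.3 0.3 0. ] M [0.   0.   0.01] gap -0.001 q6 -0.5
t 18.4 box [ 0.2 85.3 83.1] yaw 90.0 F [ 3.5 -4.4 -2.3] M [-0.78 -0.56 -0.01] gap 0.0 q6 -0.35
t 18.65 box [ 0.7 86.3 83.2] yaw 90.0 F [  2.8 -14.7  -4.7] M [-2.45 -1.   -0.1 ] gap -0.002 q6 -0.35
```

```bash
for i in 1 2; do python3 -m crank '.0015 0 0 0 0 0; .003 0 0 0 0 0; .003 0 0 0 0 0'>/dev/null
python3 -c "
from h import *
st()"; done
python3 -m crank '-.005 0 0 0 0 0; -.014 0 0 0 0 0; -.014 0 0 0 0 0; -.014 0 -.03 0 0 0; -.014 0 -.06 0 0 0; -.05 0 -.09 0 0 0; -.09 0 -.1 0 0 0; -.12 0 -.1 0 0 0; -.12 0 -.1 0 0 0'>/dev/null
python3 - <<'E'
from h import *
st();slot()
w=camera('wrist')[0]
a=[camera('side')[0][130:250,195:345],w[30:350,100:500]]
cv2.imwrite('pics/c6.png',np.hstack([cv2.resize(x,(400,320),interpolation=cv2.INTER_CUBIC) for x in a])[...,::-1])
E
```

```text
t 18.9 box [ 0.8 86.7 83.3] yaw 90.0 F [  2.  -28.3  -5.9] M [-4.77 -1.   -0.05] gap -0.002 q6 -0.34
t 19.15 box [ 0.9 87.  83.3] yaw 90.0 F [  0.2 -43.   -9.3] M [-7.03 -0.98 -0.04] gap -0.004 q6 -0.34
t 19.9 box [ -0.5 -29.4 183.8] yaw 89.8 F [-1.5 -0.8 -0.8] M [-0.05  0.05  0.  ] gap -0.003 q6 -0.53
scene fast 19.5 80.1 r 49.0 slot 298 [19.5 79.8] dir from x -0.3 ((75.86103057861328, 31.156070709228516), 0.3768145442008972) ridge [-2.2  2.9  7.5] tongue? 88 [84.  85.4 71.3]
side fast 20.1 81.6 r 49.6 slot 139 [21.1 73.9] dir from x 0.4 ((77.06829833984375, 23.76453399658203), 1.6142162084579468) ridge [-1.5  4.7 10.1] tongue? 55 [85.3 83.  70.7]
```

View pics/c6.png

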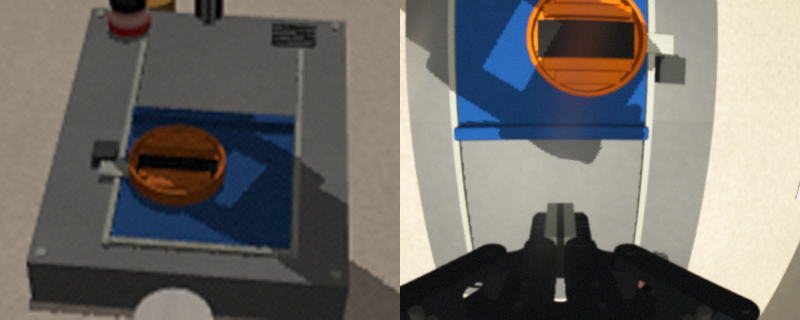

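The cover is shut (ridge back at its shut position), and the slot lies along box x to within 0.5°. The tongue is behind the keeper, and the arm is clear. Handing in.

```bash
python3 -c "
from plant import sign_off
print(sign_off())"
```

```text
the job is handed in; nothing more can be done
None
```

The cover is fully shut and the fastener is turned clockwise to its stop, with its tongue behind the keeper; partway through the turn I dragged the cover about 12 mm open, so I pushed it shut again before finishing the turn and handing in at about 20 s.

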